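# Weigh all the cooking chocolate from the child-safe box

## Task

First zero the empty kitchen scale: turn the black knob on its dial until the green zero mark stands under the red needle, and leave the knob so. Then open the child-safe chocolate box (draw the blue-knobbed bolt, turn the red latch a quarter turn, lift the lid right up), lay every bar of chocolate down on the scale's tray, none on top of another, and shut the empty box's lid again and turn the latch back over it (the bolt may stay drawn); do not shift the pepper mill, mug or jar.

Things in the scene. Friction and masses are not known exactly. Their poses are not given: they have to be found in the camera images.
- knob_grip (a point): Scale: the black round zero-setting knob, 42 mm across and 34 mm tall, upright in the middle of the white dial; this point is on its axis 21.5 mm above its foot (12.5 mm below its top). The scale is a grey housing 300 mm square, fixed; its own x axis points from the dial to the tray. The dial face is 47 mm above the worktop, 5 mm below the foot of the knob.
- zero_knob (a joint): Turn of the zero knob and of the dial card fixed to it, rad: 0 when the green mark stands under the red needle with nothing on the tray; it grows as the knob turns clockwise seen from above. It turns both ways with a light drag (0.04 N m) and stays where it is left; it starts 0.5 to 1.3 rad clockwise of zero.
- needle_tip (a point): Tip of the red needle, 55 mm from the knob axis, just above the dial card. With the tray empty it points straight at the tray (scale +x); it turns clockwise as the tray is loaded (2 kg per full turn). The knob does not move it.
- zero_mark (a point): The green zero mark on the rim of the white dial card, at 55 mm from the knob axis; it turns with the knob.
- pan_centre (a point): Centre of the steel weighing tray's upper face, 60 mm above the worktop when empty, 153 mm from the knob's axis; x is away from the dial across the tray (150 mm outside), y along it (300 mm outside); the lip round it is 6 mm high, 4 mm thick. It sits on a spring and sinks about 1 mm per bar.
- bolt (a joint): Blue-knobbed steel safety bolt on the box front ledge, m: 0 shot home, where its flat bar stands in the way of the ear of the red latch and keeps it from turning; 0.032 fully drawn. It slides along the box -y, drag 2 N, and stays. The latch can turn from about 0.019 on.
- bolt_knob (a point): Middle of the bolt's upright round blue knob, 16 mm across; this point is 34.5 mm above the ledge and 16 mm below the knob's top. The knob stands on the bolt's bar (top 14 mm above the ledge, 16 mm wide). Guides 18 mm high stand on the ledge, their near faces 24 mm (+y side) and 60 mm (-y side) from the knob's axis when home.
- latch (a joint): Red-handled turn latch on the front ledge, rad: 0 shut, with its steel nose over the lid's front edge; it turns clockwise seen from above to a stop at 1.57 (nose along the ledge towards the box -y) and stays (0.08 N m). The lid is free from about 1.25 on. The nose passes 2.5 mm above the shut lid, so the lid must be right down before the latch is turned back. Blocked at 0 by the bolt.
- latch_grip (a point): Middle of the latch's upright red grip, on its pivot: 44 mm long (along its own x, towards the nose), 12 mm thick, 40 mm tall, this point 17 mm below its top and 30 mm above the ledge. Below the grip, up to 8.5 mm above the ledge, lie the nose (reaching 40 mm along its x) and the ear along its -y, with a lug 17 mm high from 36 to 48 mm out that meets the bolt.
- lid (a joint): Opening of the bamboo lid, rad: 0 shut, 2.2 fully back. A stiff hinge (0.42 N m) along the box's far edge: it stays at any angle. Lid 155 mm deep, 316 mm wide, 12 mm thick, 0.4 kg.
- lid_handle (a point): Middle of the steel bar handle on the lid: bar 12 mm thick, 90 mm long along the hinge direction, its axis 36 mm above the lid's top face, 133 mm from the hinge and 22 mm from the lid's front edge, 40 mm to the box's -y side of the middle. The point and its axes turn with the lid.
- lid_hinge (a point): Point on the lid's hinge axis (middle of the box's far edge), 62.5 mm above the worktop, level with the underside of the shut lid; fixed, its axes those of the box.
- choc_box: White enamelled box with bamboo lid and bamboo front ledge, fixed; 220 mm deep, 316 mm wide (y), ledge and shut lid 74.5 mm above the worktop, walls 62 mm. Origin on the worktop, 95 mm behind the front face in the middle of the width; x points away from the ledge to the hinge. Inside, 137 mm by 300 mm with its centre at x = 46.5 mm, the floor is 8 mm above the worktop and has four slots 46 mm wide along x at y = -102, -34, 34 and 102 mm, between ribs 6 mm high.
- bar1_mid (a point): Centre of a dark block of cooking chocolate, 110 mm long (x), 40 mm wide (y), 30 mm thick (z), about 0.18 kg, lying flat in one of the box's slots; may be absent.
- bar2_mid (a point): Centre of a milk-brown block of cooking chocolate, 110 mm long (x), 40 mm wide (y), 30 mm thick (z), about 0.18 kg, lying flat in one of the box's slots; may be absent.
- bar3_mid (a point): Centre of a cream white block of cooking chocolate, 110 mm long (x), 40 mm wide (y), 30 mm thick (z), about 0.18 kg, lying flat in one of the box's slots; may be absent.
- bar4_mid (a point): Centre of a dark block of cooking chocolate, 110 mm long (x), 40 mm wide (y), 30 mm thick (z), about 0.18 kg, lying flat in one of the box's slots; may be absent.
- pepper_mill: Bystander: turned dark-wood pepper mill, 60 mm across, 130 mm tall; origin under its centre.
- mug: Bystander: blue mug, 80 mm across, 90 mm tall; origin under its centre.
- jar: Bystander: glass jar with a wooden cap, 80 mm across, 120 mm tall; origin under its centre.

How it is judged:
By the outcome, as a careful person would: the job done as asked, in the order asked, and still so for the second after the job is handed in, with the robot touching nothing.
Of bar1, bar2, bar3, bar4 only 2 to 4 are there at a start; the rules pass over those that are not, and their reading is None.
At some moment in a run one of bar1, bar2, bar3, bar4 may be knocked a few centimetres aside while the robot is not near it.
Once in a run the grip may slacken for a moment while it holds something.
It also fails if it takes over 210 s, if anything falls off the work surface, if the arm or the gripper's body presses on something with over 40 N, if the wrist force passes 120 N, or if a joint passes its speed limit or range.

## Robot

A 6-joint arm with a two-finger parallel gripper is mounted at the origin on the work surface. World frame = base frame: x ahead of the robot, y to its left, z up, the work surface at z = 0. Lengths are in m, angles in rad, forces in N, time in s.
With the tool pointing down it reaches from about 0.25 to 0.775 m from the base axis. Payload 4 kg.
Tool frame: the origin (TCP) lies at the very end of the fingers, on their centre line; the grasp point (between the pads) lies 19 mm behind it; z points along the fingers, y is the line along which they close (so a half turn about z gives the same grasp; the last joint's range is limited). The gripper opens to 94 mm and grips with 3 to 60 N. Pads are 16 mm wide; open, the fingers measure 119 mm over their backs; the gripper's body (75 mm by 177 mm) begins 78 mm behind the grasp point.
Start: joints at [1.139, 0.087, 1.371, -0, 1.684, -0.103], TCP at [0.178, 0.521, 0.206] pointing down, gripper open.
Joint ranges: [-3.1, 3.1], [-0.76, 2.03], [0.27, 2.55], [-1.08, 4.22], [0.17, 2.65], [-2.57, 2.57]. Speed limits (rad/s): [2.79, 2.79, 3.14, 3.14, 3.14, 3.14].

## Interface

Orientations are given as [roll, pitch, yaw] about the fixed x, y, z axes, in that order (R = Rz(yaw) Ry(pitch) Rx(roll)).
In Python, from bench import robot, vision gives the robot as it stands.
- The arm moves only by the shell command python3 -m crank 'ROWS'. ROWS is JSON, a list of rows, each a list of 3 entries, a list of its own where there are three numbers: the closure, from 0 (fully open) to 1 (shut), then the shift along the tool's x, y, z in m, then the turn, a rotation vector about the tool's x, y, z in degrees. A call has 1 to 8 rows; each row shifts and turns the commanded pose from where the row before left it, along the tool's axes as they then stand; what a row does not reach is not made up. A row lasts 1/10 s, in which the tool goes at most 50 mm and 8.59 degrees, less where a joint would pass 70% of its speed; a pose out of reach is approached as far as the arm can. A call with a gripper value outside its range is refused whole. The fingers move at their own pace and stop on an object; the grip force is fixed at half the most. Time passes only in rows, so rows that do not move let the fingers close. It gives the time, the measured TCP pose, the force, the opening and the grip force at its end, in the units of the state.
- robot.get_obs(): the state, without advancing time (a new reading comes with each control period).
- vision.snapshot(name): name is "side" or "top"; returns a dict with "color" (420x560x3 uint8, red, green, blue), "z_map" (420x560 float32, m along the optical axis (not along the pixel's ray), 0 where there is no reading), "fx", "fy", "cx", "cy" (pixels), "R" (3x3) and "t" (3): a world point X has camera coordinates R X + t. Camera axes: x right, y down, z forward; pixel columns grow to the right and rows downward; lengths in m; the calibration is good to about 2 mm. A picture is of the moment at which its call begins.
- robot.close_job(): hands the job in; it is judged then, once.
The state is a dict: "time": time; "joint_positions": joint angles; "qvel": joint speeds; "joint_torque": joint torques, N m; "tool_pos": TCP position; "ee_rot": TCP orientation; "wrist_force": force on the tool from outside, world axes, zero at the start; "wrist_torque": the same for the moment, N m; "width": finger opening in m; "finger_force": force on a finger pad.
Only numpy, scipy, OpenCV 4.12 (cv2) and the standard library are available. Lean on these libraries where they do the work, as an engineer would, in place of code of your own. Each camera call takes 0.05 s, during which the arm holds its last target. There are 200 camera calls.

## Working session

There is one attempt and no reset: what is moved stays moved. The work goes in short steps, Python scripts to look and compute and a shell command to move; the robot and the scene stay as the last step left them, time stands still between calls to the robot, and variables do not carry over. Pictures are saved under pics/ and viewed, at most 14 in all, crops included, and the job is handed in when it is done.

```bash
ls; mkdir -p pics; cat > h.py <<'E'
import numpy as np, cv2
from bench import robot, vision
def snap(name,fn=None):
    s=vision.snapshot(name)
    if fn: cv2.imwrite('pics/'+fn,s['color'][:,:,::-1])
    return s
def cloud(s):
    z=s['z_map']; v,u=np.mgrid[0:z.shape[0],0:z.shape[1]]
    P=np.stack([(u-s['cx'])/s['fx']*z,(v-s['cy'])/s['fy']*z,z],-1)
    W=(P-s['t'])@s['R']   # R^T (P-t)
    W[z==0]=np.nan
    return W
E
python3 - <<'E'
from h import *
for n in('top','side'):
    s=snap(n,n+'0.png'); np.savez(n+'0.npz',**s); print(n,s['fx'],s['cx'],s['cy'],-np.array(s['R']).T@s['t'],np.array(s['R']).round(3).tolist())
o=robot.get_obs(); print(o)
E
```

```text
pics
top 440.0794990651763 281.96405243460896 213.77166999089164 [ 0.38180907 -0.00760004  1.21741833] [[0.011, -1.0, -0.009], [-0.984, -0.009, -0.179], [0.179, 0.011, -0.984]]
side 495.360678283476 270.8573416660639 211.61513615196955 [-0.016503   -0.59516397  1.02219679] [[0.692, -0.722, 0.01], [-0.519, -0.507, -0.688], [0.502, 0.471, -0.726]]
{'time': 0.1, 'joint_positions': array([ 1.13890327e+00,  8.78673264e-02,  1.37211353e+00, -5.44489189e-05,
        1.68358200e+00, -1.03098809e-01]), 'qvel': array([ 0.00158213, -0.00134526, -0.00425645, -0.00051859,  0.00016958,
        0.00210895]), 'joint_torque': array([ 2.04121345e-03, -3.41252124e+01, -3.03301048e+01,  7.19552930e-02,
        3.04683857e-02, -8.26973314e-05]), 'tool_pos': array([0.17740851, 0.52007593, 0.20442346]), 'ee_rot': array([-3.13962735e+00, -1.48937675e-04,  2.81279218e+00]), 'wrist_force': array([-0.19227007, -0.376637  , -0.5942219 ]), 'wrist_torque': array([ 0.01538606, -0.00976369, -0.00509845]), 'finger_force': 0.0, 'width': 0.09362056385026259}
```

View pics/top0.png

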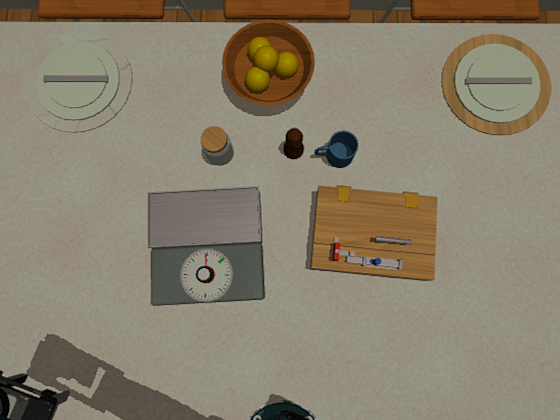

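View pics/side0.png

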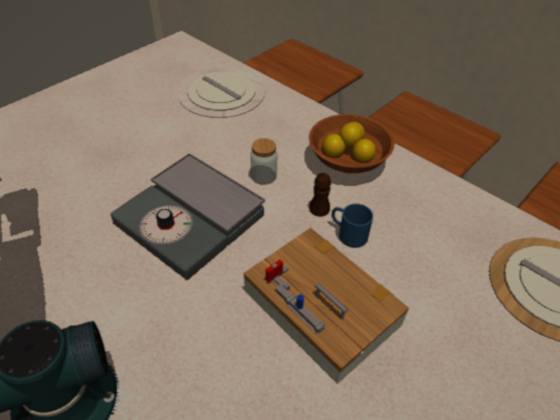

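The top view shows the scale with its knob at px (205,274), the red needle pointing up and the green mark at (222,261). The box is on the right with the latch at (336,248), the bolt knob at (377,262) and the handle at (390,240). The side view agrees.

```bash
cat > m0.py <<'E'
from h import *
def rect(p):
    (c,sz,a)=cv2.minAreaRect(p[:,:2].astype(np.float32)*1000); return np.round(c,1),np.round(sz,1),round(a,2)
C={}
for n in('top','side'):
    s=dict(np.load(n+'0.npz')); W=cloud(s); I=s['color'].astype(int); r,g,b=I[...,0],I[...,1],I[...,2]
    Z=W[...,2]; X=W[...,0];Y=W[...,1]
    roi=(X>.2)&(X<.65)&(np.abs(Y)<.4)
    reg={'box':roi&(Y<-.03)&(abs(Z-.0745)<.006)&(X<.55),
     'tray':roi&(Y>.0)&(abs(Z-.063)<.006)&(X<.6)&(X>.35),
     'scale':roi&(Y>.0)&(Z>.03)&(Z<.075)&(X<.6),
     'knob':roi&(Y>.0)&(X<.42)&(Z>.078)&(r<90),
     'needle':roi&(Y>0)&(r>110)&(g<70)&(X<.5)&(Z<.075),
     'mark':roi&(Y>0)&(g>r+50)&(g>b+40)&(X<.5),
     'blue':roi&(Y<-.03)&(b>r+50)&(X<.42)&(Z>.09),
     'red':roi&(Y<-.03)&(r>120)&(g<60)&(X<.45)&(Z>.085),
     'handle':roi&(Y<-.03)&(Z>.105)&(abs(r-b)<40)&(X<.5)&(b<r+30)}
    for k,m in reg.items():
        p=W[m]; 
        if len(p)<3: print(n,k,len(p));continue
        v,u=np.nonzero(m)
        print(n,k,len(p),'px',u.mean().round(1),v.mean().round(1),'mean',p.mean(0).round(4),'zpct',np.percentile(p[:,2],[5,50,95]).round(4),*rect(p))
E
python3 m0.py
```

```text
top box 4544 px 377.2 251.5 mean [ 0.4929 -0.2432  0.0745] zpct [0.0707 0.0745 0.0781] [ 499.  -233.9] [317.7 126.7] 84.89
top tray 3397 px 201.6 227.6 mean [0.553  0.2185 0.0606] zpct [0.0575 0.0602 0.0653] [505.  214.2] [190.  304.8] 0.01
top scale 10131 px 204.3 255.8 mean [0.4792 0.2097 0.0513] zpct [0.0418 0.0482 0.0631] [483.5 209.4] [251.  301.7] 3.74
top knob 30 px 203.2 279.7 mean [0.4151 0.2038 0.0839] zpct [0.0798 0.0837 0.0874] [414.6 204.5] [10.1 31.4] 0.75
top needle 16 px 208.6 264.6 mean [0.4559 0.1977 0.0492] zpct [0.0464 0.0491 0.0529] [449.8 195.9] [69.3 12.3] 24.44
top mark 13 px 221.0 260.0 mean [0.4684 0.1653 0.0491] zpct [0.0458 0.049  0.0524] [468.2 165.3] [ 4.8 14.9] 42.63
top blue 0
top red 0
top handle 21 px 345.1 253.1 mean [ 0.4835 -0.1542  0.1184] zpct [0.1059 0.1217 0.1256] [ 481.2 -181.5] [112.5  16.6] 85.93
side box 5163 px 316.2 312.3 mean [ 0.4878 -0.2608  0.0747] zpct [0.0715 0.0747 0.0779] [ 498.6 -232.5] [318.4 129.7] 85.01
side tray 2608 px 198.5 196.8 mean [0.5498 0.2121 0.0612] zpct [0.0579 0.0609 0.0662] [504.2 213.8] [191.4 306.7] 0.03
side scale 7950 px 180.7 217.3 mean [0.4737 0.1956 0.0509] zpct [0.0379 0.0484 0.0638] [481.3 208.7] [251.9 307.4] 3.26
side knob 35 px 159.2 218.4 mean [0.4139 0.2016 0.0847] zpct [0.0797 0.0853 0.0878] [413.8 202.5] [ 9.3 29.2] 7.49
side needle 15 px 170.3 223.5 mean [0.4395 0.1956 0.05  ] zpct [0.048  0.0497 0.0528] [449.5 195.3] [76.3 21.9] 5.88
side mark 4 px 186.5 223.0 mean [0.4699 0.1663 0.0501] zpct [0.0491 0.0497 0.0515] [469.6 166.1] [2.3 8.2] 42.4
side blue 0
side red 0
side handle 25 px 291.7 289.5 mean [ 0.4707 -0.203   0.1187] zpct [0.1072 0.12   0.1257] [ 474.6 -183.8] [115.7  15.2] 78.55
```

```bash
cat > m0.py <<'E'
from h import *
def rect(p):
    (c,sz,a)=cv2.minAreaRect(p[:,:2].astype(np.float32)*1000); return np.round(c,1),np.round(sz,1),round(a,2)
for n in('top','side'):
    s=dict(np.load(n+'0.npz')); W=cloud(s); I=s['color'].astype(int); r,g,b=I[...,0],I[...,1],I[...,2]
    Z=W[...,2]; X=W[...,0];Y=W[...,1]
    roi=(X>.3)&(X<.68)&(np.abs(Y)<.45); L=roi&(Y>.04); R=roi&(Y<-.04)
    reg={'box':R&(abs(Z-.0745)<.006),'hinge':R&(abs(Z-.0745)<.012)&(r>150)&(b<60)&(X>.55),
     'tray':L&(abs(Z-.063)<.007)&(X>.47),
     'scale':L&(Z>.03)&(Z<.075),
     'knob':L&(X<.5)&(Z>.075),
     'needle':L&(r>110)&(g<70)&(X<.55)&(Z<.065),
     'mark':L&(g>r+50)&(g>b+40)&(X<.55),
     'blue':R&(b>r+40)&(X<.55),
     'red':R&(r>100)&(g<50)&(Z>.09),
     'handle':R&(Z>.1)&(abs(r-b)<45)&(b<r+20),'beyond':(X>.68)&(X<.85)&(abs(Y)<.3)&(Z>.04)}
    for k,m in reg.items():
        p=W[m]; 
        if len(p)<3: print(n,k,len(p));continue
        v,u=np.nonzero(m)
        print(n,k,len(p),'px',u.mean().round(1),v.mean().round(1),'mean',p.mean(0).round(4),'zpct',np.percentile(p[:,2],[5,50,95]).round(4),*rect(p))
E
python3 m0.py
```

```text
top box 9221 px 375.1 230.3 mean [ 0.5486 -0.2392  0.0745] zpct [0.0708 0.0745 0.0781] [ 548.4 -238.4] [317.8 225.9] 84.8
top hinge 308 px 373.3 202.1 mean [ 0.6235 -0.2365  0.0752] zpct [0.072  0.0752 0.0788] [ 606.7 -240.8] [110.8 312.4] 0.57
top tray 5966 px 203.0 216.5 mean [0.5833 0.216  0.0604] zpct [0.0568 0.0601 0.0655] [583.8 216. ] [151.4 301.6] 3.66
top scale 12577 px 204.6 244.9 mean [0.5085 0.2099 0.053 ] zpct [0.0423 0.0538 0.0639] [508.9 211. ] [302.  301.6] 3.77
top knob 227 px 203.3 273.5 mean [0.4309 0.2042 0.0848] zpct [0.08   0.0849 0.0889] [431.  205.2] [42.9 40.6] 46.16
top needle 16 px 208.6 264.6 mean [0.4559 0.1977 0.0492] zpct [0.0464 0.0491 0.0529] [449.8 195.9] [69.3 12.3] 24.44
top mark 13 px 221.0 260.0 mean [0.4684 0.1653 0.0491] zpct [0.0458 0.049  0.0524] [468.2 165.3] [ 4.8 14.9] 42.63
top blue 31 px 377.4 260.7 mean [ 0.465  -0.2335  0.1219] zpct [0.0888 0.1252 0.1294] [ 465.8 -236.6] [12.4 22.1] 3.73
top red 59 px 336.3 250.9 mean [ 0.4885 -0.1321  0.1209] zpct [0.1178 0.121  0.1241] [ 488.6 -132.3] [11.5 40.6] 84.66
top handle 185 px 385.8 241.6 m
[... 839 characters left out ...]
223.5 mean [0.4395 0.1956 0.05  ] zpct [0.048  0.0497 0.0528] [449.5 195.3] [76.3 21.9] 5.88
side mark 4 px 186.5 223.0 mean [0.4699 0.1663 0.0501] zpct [0.0491 0.0497 0.0515] [469.6 166.1] [2.3 8.2] 42.4
side blue 58 px 299.9 300.7 mean [ 0.4625 -0.2351  0.1163] zpct [0.0981 0.1205 0.1267] [ 464.1 -233.3] [14.2 11.7] 72.22
side red 66 px 274.0 265.7 mean [ 0.489  -0.1331  0.1216] zpct [0.1185 0.1217 0.1241] [ 488.9 -133. ] [14.2 43.9] 87.92
side handle 240 px 327.2 296.5 mean [ 0.5129 -0.2695  0.1149] zpct [0.109  0.1154 0.1197] [ 490.8 -227.8] [ 62.6 192.4] 16.78
side beyond 2246 px 312.1 188.7 mean [ 7.74e-01 -3.00e-04  8.34e-02] zpct [0.0445 0.082  0.1235] [778.  13.] [419.2  82.4] 89.56
```

```bash
cat > g.py <<'E'
# usage: g.py x y z yaw_deg [roll pitch...] -> shift & turn in current tool frame
import sys; from h import *; from scipy.spatial.transform import Rotation as Ro
a=list(map(float,sys.argv[1:])); o=robot.get_obs()
R0=Ro.from_euler('xyz',o['ee_rot']); R1=Ro.from_euler('xyz',[180,a[4] if len(a)>4 else 0,a[3]],degrees=True)
d=R0.inv().apply(np.array(a[:3])-o['tool_pos']); rv=(R0.inv()*R1).as_rotvec(degrees=True)
print('shift',d.round(4),'turn',rv.round(2),'after-turn shift',R1.inv().apply(np.array(a[:3])-o['tool_pos']).round(4),'t',round(o['time'],1),'q',o['joint_positions'].round(2))
E
python3 -m crank '[[0,[-0.04,-0.026,0],[0,0,0]],[0,[-0.04,-0.026,0],[0,0,0]],[0,[-0.04,-0.026,0],[0,0,0]],[0,[-0.04,-0.026,0],[0,0,0]],[0,[-0.04,-0.026,0],[0,0,0]],[0,[-0.04,-0.026,0],[0,0,0]],[0,[-0.04,-0.026,0],[0,0,0]],[0,[-0.04,-0.026,0],[0,0,0]]]'; python3 g.py .4305 .205 .058 161.2
```

```text
time: 0.9
tool_pos: [0.4139, 0.2186, 0.2051]
ee_rot: [3.142, -0.0, 2.813]
wrist_force: [0.0, 0.4, 0.9]
width: 0.0942
finger_force: 0.0
shift [-0.0202 -0.0075  0.1471] turn [ 0.   -0.02 -0.03] after-turn shift [-0.0201 -0.0075  0.1471] t 0.9 q [ 0.36 -0.1   1.55  0.    1.68 -0.88]
```

```bash
python3 -m crank '[[0,[-0.02,-0.0075,0],[0,0,0]],[0,[0,0,0.045],[0,0,0]],[0,[0,0,0.045],[0,0,0]],[0,[0,0,0.03],[0,0,0]],[0,[0,0,0.025],[0,0,0]],[0,[0,0,0],[0,0,0]]]'; python3 g.py .4305 .205 .058 161.2
```

```text
time: 1.5
tool_pos: [0.4262, 0.2055, 0.0558]
ee_rot: [-3.136, -0.008, 2.813]
wrist_force: [-0.3, -1.1, 0.1]
width: 0.0937
finger_force: 0.0
shift [-0.0042  0.0009 -0.0022] turn [-0.35 -0.45 -0.05] after-turn shift [-0.0042  0.0009 -0.0022] t 1.5 q [ 0.33  0.    1.76  0.    1.39 -0.91]
```

```bash
python3 -m crank '[[0.3,[0,0,0],[0,0,0]],[0.5,[0,0,0],[0,0,0]],[1,[0,0,0],[0,0,0]],[1,[0,0,0],[0,0,0]],[1,[0,0,0],[0,0,0]],[1,[0,0,0],[0,0,0]]]'
```

```text
time: 2.1
tool_pos: [0.43, 0.2069, 0.0609]
ee_rot: [3.141, 0.001, 2.813]
wrist_force: [-0.7, -0.1, -0.1]
width: 0.0498
finger_force: 0.0
```

```bash
python3 -m crank '[[1,[0,0,0.002],[0,0,0]],[1,[0,0,0],[0,0,0]],[1,[0,0,0],[0,0,0]],[1,[0,0,0],[0,0,0]]]'
```

```text
time: 2.5
tool_pos: [0.4298, 0.2058, 0.0591]
ee_rot: [-3.14, 0.001, 2.813]
wrist_force: [-2.3, -4.6, 6.0]
width: 0.0414
finger_force: 30.0
```

```bash
python3 -m crank '[[1,[0,0,0],[0,0,-7]],[1,[0,0,0],[0,0,-7]],[1,[0,0,0],[0,0,-7]],[1,[0,0,0],[0,0,-7]],[1,[0,0,0],[0,0,-7]],[1,[0,0,0],[0,0,-7]],[1,[0,0,0],[0,0,-7]],[1,[0,0,0],[0,0,0]]]'; python3 g.py .4305 .205 .058 211.2
```

```text
time: 3.3
tool_pos: [0.4299, 0.2056, 0.0591]
ee_rot: [-3.139, -0.001, -2.613]
wrist_force: [-1.4, -5.2, 5.0]
width: 0.0417
finger_force: 30.0
shift [-0.0002 -0.0009  0.0011] turn [-0.12 -0.07 -0.93] after-turn shift [-0.0002 -0.0009  0.0011] t 3.3 q [ 0.33  0.    1.76 -0.    1.38 -1.77]
```

```bash
python3 -m crank '[[0,[0,0,0],[0,0,0]],[0,[0,0,0],[0,0,0]],[0,[0,0,0],[0,0,0]],[0,[0,0,-0.02],[0,0,0]],[0,[0,0,-0.045],[0,0,0]],[0,[0,0,-0.045],[0,0,0]],[0,[0,0,-0.045],[0,0,0]]]'; python3 g.py .38 -0.04 .23 211.2
```

```text
time: 4.0
tool_pos: [0.4294, 0.207, 0.2146]
ee_rot: [3.141, -0.001, -2.615]
wrist_force: [0.7, 0.5, -0.5]
width: 0.0927
finger_force: 0.0
shift [ 0.1668 -0.1887 -0.0154] turn [ 0.04 -0.03 -1.02] after-turn shift [ 0.1702 -0.1857 -0.0154] t 4.0 q [ 0.33 -0.08  1.52  0.    1.7  -1.77]
```

```bash
python3 -m crank '[[0,[0.028,-0.031,-0.002],[0,0,0]],[0,[0.028,-0.031,-0.002],[0,0,0]],[0,[0.028,-0.031,-0.002],[0,0,0]],[0,[0.028,-0.031,-0.002],[0,0,0]],[0,[0.028,-0.031,-0.002],[0,0,0]],[0,[0.028,-0.031,-0.002],[0,0,0]],[0,[0,0,0],[0,0,8.5]],[0.4,[0,0,0],[0,0,8.5]]]'; cat > m1.py <<'E'
from h import *
import sys
k=np.array([.4303,.2052]); yaw=np.radians(3.8)
for n in('top','side'):
    s=snap(n); c=s['color']
    W=cloud(s); r,g,b=[c[...,i].astype(int) for i in range(3)]
    near=(np.hypot(W[...,0]-k[0],W[...,1]-k[1])<.075)&(W[...,2]<.07)
    for nm,m in(('needle',near&(r>110)&(g<70)),('mark',near&(g>r+40)&(g>b+30))):
        p=W[m]; rr=np.hypot(*(p[:,:2]-k).T); q=p[rr>.035][:,:2].mean(0)-k
        print(n,nm,len(p),q.round(4),'ang rel scale deg',round(np.degrees(np.arctan2(q[1],q[0])-yaw),2))
    ctr=W[near&False]
    if n=='top': cv2.imwrite('pics/dial_%s.png'%sys.argv[1],cv2.resize(c[235:310,145:265,::-1],None,fx=6,fy=6,interpolation=cv2.INTER_CUBIC))
E
python3 m1.py a; python3 g.py .4645 -.234 .22 84.9
```

```text
time: 4.8
tool_pos: [0.3778, -0.0397, 0.2254]
ee_rot: [3.141, 0.001, -2.922]
wrist_force: [-0.6, 0.2, 0.5]
width: 0.089
finger_force: 0.0
top needle 14 [0.046  0.0019] ang rel scale deg -1.42
top mark 5 [0.0601 0.0033] ang rel scale deg -0.7
side needle 13 [nan nan] ang rel scale deg nan
side mark 0 [nan nan] ang rel scale deg nan
shift [-0.04   -0.2098  0.0052] turn [ 3.0000e-02 -1.0000e-02  1.0821e+02] after-turn shift [-0.1868  0.1036  0.0053] t 4.9 q [-0.25 -0.3   1.69  0.    1.76 -2.05]m1.py:9: RuntimeWarning: Mean of empty slice.
  p=W[m]; rr=np.hypot(*(p[:,:2]-k).T); q=p[rr>.035][:,:2].mean(0)-k
  ret = um.true_divide(
```

View pics/dial_a.png

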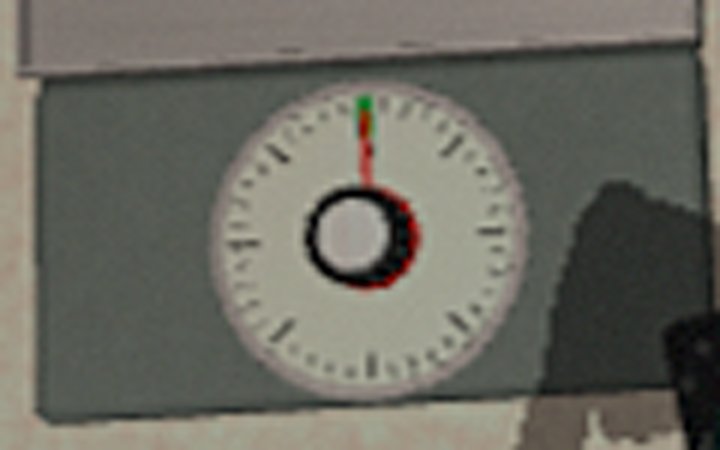

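The green mark (365,103 in the crop) stands under the needle tip, within about a degree. Next is the bolt.

```bash
python3 -m crank '[[0.6,[0,0,0],[0,0,8.5]],[0.6,[0,0,0],[0,0,8.5]],[0.6,[0,0,0],[0,0,8.5]],[0.6,[0,0,0],[0,0,8.5]],[0.6,[0,0,0],[0,0,8.5]],[0.6,[0,0,0],[0,0,8.5]],[0.6,[0,0,0],[0,0,8.5]],[0.6,[0,0,0],[0,0,8.5]]]'; python3 -m crank '[[0.6,[0,0,0],[0,0,8.5]],[0.6,[0,0,0],[0,0,8.5]],[0.6,[0,0,0],[0,0,8.5]],[0.6,[0,0,0],[0,0,8.5]],[0.6,[0,0,0],[0,0,6.2]],[0.6,[0,0,0],[0,0,0]]]'; python3 g.py .4645 -.234 .18 84.9
```

```text
time: 5.7
tool_pos: [0.3781, -0.0378, 0.2252]
ee_rot: [3.141, -0.0, 2.183]
wrist_force: [-0.2, 0.2, 0.3]
width: 0.0378
finger_force: 0.0
time: 6.3
tool_pos: [0.3781, -0.0379, 0.2253]
ee_rot: [-3.141, -0.0, 1.487]
wrist_force: [0.3, 0.5, 0.1]
width: 0.0375
finger_force: 0.0
shift [-0.1882  0.1025  0.0452] turn [-0.01 -0.02  0.3 ] after-turn shift [-0.1876  0.1035  0.0453] t 6.3 q [-0.25 -0.3   1.69  0.    1.76 -0.17]
```

```bash
python3 -m crank '[[0.6,[-0.0375,0.0205,0],[0,0,0.3]],[0.6,[-0.0375,0.0205,0],[0,0,0]],[0.6,[-0.0375,0.0205,0.015],[0,0,0]],[0.6,[-0.0375,0.0205,0.015],[0,0,0]],[0.6,[-0.0375,0.0205,0.015],[0,0,0]],[0.6,[0,0,0],[0,0,0]],[0.6,[0,0,0],[0,0,0]]]'; python3 g.py .4645 -.234 .094 84.9
```

```text
time: 7.0
tool_pos: [0.4626, -0.2344, 0.1791]
ee_rot: [-3.139, -0.002, 1.48]
wrist_force: [-0.1, 0.4, 0.8]
width: 0.0377
finger_force: 0.0
shift [0.0004 0.0021 0.0851] turn [-0.15 -0.12 -0.11] after-turn shift [0.0006 0.0019 0.0851] t 7.0 q [-0.58  0.03  1.49  0.    1.63 -0.49]
```

```bash
python3 -m crank '[[0.6,[0,0.001,0.03],[0,0,0]],[0.6,[0,0.001,0.03],[0,0,0]],[0.6,[0,0,0.025],[0,0,0]],[0.6,[0,0,0],[0,0,0]],[1,[0,0,0],[0,0,0]],[1,[0,0,0],[0,0,0]],[1,[0,0,0],[0,0,0]],[1,[0,0,0],[0,0,0]]]'; python3 g.py .4645 -.234 .094 84.9
```

```text
time: 7.8
tool_pos: [0.4646, -0.235, 0.0977]
ee_rot: [3.141, 0.001, 1.478]
wrist_force: [-4.3, 1.7, 5.9]
width: 0.0156
finger_force: 30.0
shift [ 0.001  -0.0002  0.0037] turn [ 0.02  0.07 -0.22] after-turn shift [ 0.001  -0.0002  0.0037] t 7.8 q [-0.58  0.07  1.61 -0.    1.47 -0.48]
```

```bash
python3 -m crank '[[1,[-0.008,0,0],[0,0,0]],[1,[-0.008,0,0],[0,0,0]],[1,[-0.008,0,0],[0,0,0]],[1,[-0.007,0,0],[0,0,0]],[1,[0,0,0],[0,0,0]],[0.6,[0,0,0],[0,0,0]],[0.6,[0,0,0],[0,0,0]],[0.6,[0,0,0],[0,0,0]]]'; python3 g.py .4887 -.1328 .18 84.9
```

```text
time: 8.6
tool_pos: [0.4623, -0.2656, 0.0957]
ee_rot: [3.141, 0.0, 1.478]
wrist_force: [0.2, 0.2, -0.3]
width: 0.0357
finger_force: 0.0
shift [ 0.1346  0.0141 -0.0843] turn [ 0.05  0.   -0.23] after-turn shift [ 0.1346  0.0145 -0.0843] t 8.6 q [-0.63  0.1   1.58  0.    1.46 -0.54]
```

```bash
python3 -m crank '[[0.7,[0,0,-0.042],[0,0,0]],[0.7,[0,0,-0.042],[0,0,0]],[0.7,[0.045,0.005,0],[0,0,0]],[0.7,[0.045,0.005,0],[0,0,0]],[0.7,[0.045,0.005,0],[0,0,0]],[0.7,[0,0,0],[0,0,-8.5]],[0.7,[0,0,0],[0,0,-8.5]],[0.7,[0,0,0],[0,0,-8.5]]]'; python3 -m crank '[[0.7,[0,0,0],[0,0,-8.5]],[0.7,[0,0,0],[0,0,-8.5]],[0.7,[0,0,0],[0,0,-8.5]],[0.7,[0,0,0],[0,0,-8.5]],[0.7,[0,0,0],[0,0,-8.5]],[0.7,[0,0,0],[0,0,-8.5]],[0.7,[0,0,0],[0,0,-8.5]],[0.7,[0,0,0],[0,0,-5]]]'; python3 g.py .4887 -.1328 .093 174.9
python3 - <<'E'
from h import *
s=snap('side','side1.png'); I=s['color']; cv2.imwrite('pics/side1.png',cv2.resize(I[200:380,200:440,::-1],None,fx=3,fy=3))
E
```

```text
time: 9.4
tool_pos: [0.4897, -0.1317, 0.1794]
ee_rot: [3.141, -0.0, 1.931]
wrist_force: [-0.0, -0.5, -0.3]
width: 0.028
finger_force: 0.0
time: 10.2
tool_pos: [0.4895, -0.1324, 0.1793]
ee_rot: [3.141, 0.0, 3.053]
wrist_force: [0.1, -0.5, 0.0]
width: 0.028
finger_force: 0.0
shift [ 0.0008 -0.0005  0.0863] turn [0.02 0.   0.05] after-turn shift [ 0.0008 -0.0005  0.0863] t 10.2 q [-0.38 -0.    1.51  0.    1.63 -1.86]
```

View pics/side1.png

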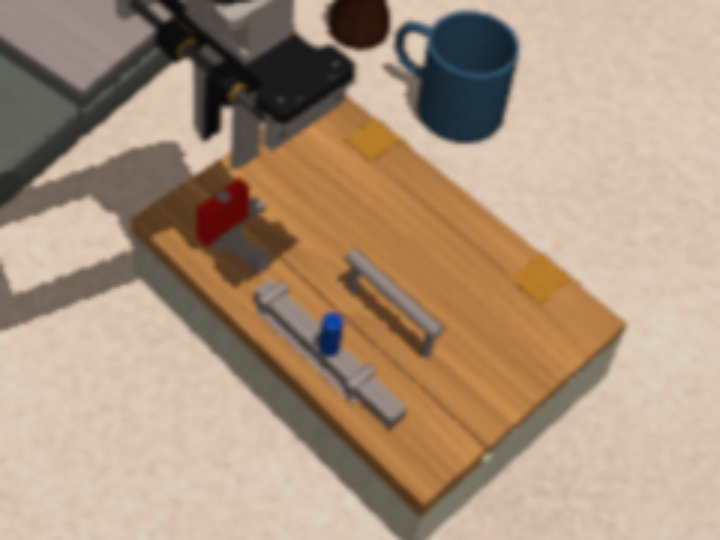

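The bolt is drawn: its bar sticks out past the lower guide (400,410) and the blue knob is at (330,335). The latch grip is free at (222,212).

```bash
python3 -m crank '[[0.7,[0.001,0,0.03],[0,0,0]],[0.7,[0,0,0.03],[0,0,0]],[0.7,[0,0,0.028],[0,0,0]],[0.7,[0,0,0],[0,0,0]],[1,[0,0,0],[0,0,0]],[1,[0,0,0],[0,0,0]],[1,[0,0,0],[0,0,0]]]'; python3 -m crank '[[1,[0,0,0],[0,0,8]],[1,[0,0,0],[0,0,8]],[1,[0,0,0],[0,0,8]],[1,[0,0,0],[0,0,8]],[1,[0,0,0],[0,0,8]],[1,[0,0,0],[0,0,8]],[1,[0,0,0],[0,0,8]],[1,[0,0,0],[0,0,8]]]'; python3 -m crank '[[1,[0,0,0],[0,0,8]],[1,[0,0,0],[0,0,8]],[1,[0,0,0],[0,0,8]],[1,[0,0,0],[0,0,2]],[1,[0,0,0],[0,0,0]]]';python3 g.py .4887 -.1328 .092 84.9
```

```text
time: 10.95
tool_pos: [0.4899, -0.132, 0.0936]
ee_rot: [3.14, 0.004, 3.048]
wrist_force: [0.4, 2.2, 1.9]
width: 0.0119
finger_force: 30.0
time: 11.75
tool_pos: [0.4892, -0.1329, 0.0936]
ee_rot: [3.14, 0.002, 1.926]
wrist_force: [-0.4, 1.0, 1.7]
width: 0.012
finger_force: 30.0
time: 12.25
tool_pos: [0.4888, -0.1329, 0.0936]
ee_rot: [3.14, 0.001, 1.478]
wrist_force: [-3.2, 0.9, 5.6]
width: 0.0113
finger_force: 30.0
shift [ 0.0001 -0.0001  0.0016] turn [ 0.09  0.07 -0.22] after-turn shift [ 0.0001 -0.0001  0.0016] t 12.2 q [-0.38  0.04  1.65 -0.    1.45 -0.28]
```

```bash
python3 -m crank '[[0.7,[0,0,0],[0,0,0]],[0.7,[0,0,0],[0,0,0]],[0.6,[0,0,-0.04],[0,0,0]],[0.6,[0,0,-0.045],[0,0,0]],[0.6,[0,0,-0.01],[0,0,0]],[0.6,[0,0,0],[0,0,0]]]';python3 g.py .521 -.275 .185 84.9
python3 - <<'E'
from h import *
for n in('top','side'):
    s=snap(n); W=cloud(s); I=s['color'].astype(int)
    x=np.array([.9960,-.0889]); o=np.array([.5326,-.2361])
    bx=(W[...,:2]-o)@x; by=(W[...,:2]-o)@np.array([.0889,.996])
    m=(W[...,2]>.1)&(W[...,2]<.125)&(bx>-30)&(bx<30)&(abs(bx)<.03)&(by>-.1)&(by<.02)
    print(n,m.sum(),np.percentile(bx[m],[3,50,97]).round(4),np.percentile(by[m],[3,50,97]).round(4),np.percentile(W[m][:,2],[10,50,90]).round(4))
    r,g,b=I[...,0],I[...,1],I[...,2]
    m=(r>90)&(g<50)&(W[...,2]>.09)&(bx<0)&(by>.05)
    p=np.stack([bx[m],by[m]],-1)*1000
    print(cv2.minAreaRect(p.astype(np.float32)))
E
```

```text
time: 12.85
tool_pos: [0.4899, -0.1331, 0.189]
ee_rot: [3.136, 0.001, 1.478]
wrist_force: [-0.7, 0.7, 0.1]
width: 0.0376
finger_force: 0.0
shift [-0.1384  0.0441  0.0045] turn [ 0.32  0.09 -0.23] after-turn shift [-0.1386  0.0435  0.004 ] t 12.8 q [-0.38 -0.01  1.5   0.    1.64 -0.28]
top 14 [-0.0148 -0.011  -0.005 ] [-0.0836 -0.0803 -0.0768] [0.1117 0.1144 0.1174]
((0.0, 0.0), (0.0, 0.0), 0.0)
side 231 [-0.017  -0.0129 -0.0062] [-0.0837 -0.0429  0.0024] [0.1112 0.1149 0.118 ]
((-52.44617462158203, 98.8605728149414), (45.35763931274414, 14.73769760131836), 89.90311431884766)
```

```bash
python3 -m crank '[[0.6,[-0.046,0.014,0],[0,0,0]],[0.6,[-0.046,0.014,0],[0,0,0]],[0.6,[-0.0465,0.0135,0],[0,0,0]],[0.6,[0,0,0.04],[0,0,0]],[0.6,[0,0,0.03],[0,0,0]],[0.6,[0,0,0.02],[0,0,0]],[0.6,[0,0,0],[0,0,0]],[0.6,[0,0,0],[0,0,0]]]';python3 g.py .519 -.275 .094 84.9
```

```text
time: 13.75
tool_pos: [0.5159, -0.2736, 0.0946]
ee_rot: [-3.138, -0.002, 1.478]
wrist_force: [-0.4, -0.7, -0.5]
width: 0.0373
finger_force: 0.0
shift [-0.0011  0.0032  0.0006] turn [-0.19 -0.11 -0.24] after-turn shift [-0.0011  0.0032  0.0006] t 13.8 q [-0.58  0.21  1.45  0.    1.48 -0.49]
```

```bash
python3 -m crank '[[0.6,[0,0.001,0],[0,0,0]],[0.8,[0,0,0],[0,0,0]],[1,[0,0,0],[0,0,0]],[1,[0,0,0],[0,0,0]],[1,[0,0,0],[0,0,0]]]'; python3 -m crank '[[1,[0,0.009,-0.0165],[0,0,0]],[1,[0,0.009,-0.0165],[0,0,0]],[1,[0,0.0125,-0.0137],[0,0,0]],[1,[0,0.0125,-0.0137],[0,0,0]],[1,[0,0,0],[0,0,0]]]'; python3 g.py .519 -.275 .094 84.9
```

```text
time: 14.25
tool_pos: [0.5182, -0.2745, 0.0971]
ee_rot: [3.14, 0.0, 1.478]
wrist_force: [0.5, -0.3, 1.0]
width: 0.0111
finger_force: 30.0
time: 14.75
tool_pos: [0.5584, -0.2781, 0.1586]
ee_rot: [-3.135, -0.0, 1.477]
wrist_force: [-8.7, 2.8, 8.8]
width: 0.011
finger_force: 30.0
shift [-0.0006 -0.0391  0.0648] turn [-0.36 -0.02 -0.26] after-turn shift [-0.0004 -0.0395  0.0646] t 14.8 q [-0.55  0.27  1.25 -0.    1.63 -0.46]
```

Forces are small and the handle turns in the grip. I'll continue along the arc.

```bash
python3 -m crank '[[1,[0,0.0155,-0.010],[0,0,0]],[1,[0,0.0155,-0.010],[0,0,0]],[1,[0,0.0176,-0.0055],[0,0,0]],[1,[0,0.0176,-0.0055],[0,0,0]],[1,[0,0.0184,-0.001],[0,0,0]],[1,[0,0.0184,-0.001],[0,0,0]],[1,[0,0,0],[0,0,0]]]'; python3 - <<'E'
from h import *
s=snap('side'); I=s['color']; cv2.imwrite('pics/side2.png',cv2.resize(I[150:390,200:440,::-1],None,fx=2.4,fy=2.4))
o=robot.get_obs(); print(o['joint_positions'].round(2))
E
```

```text
time: 15.45
tool_pos: [0.6654, -0.2884, 0.192]
ee_rot: [3.137, 0.002, 1.478]
wrist_force: [0.9, 0.5, 3.7]
width: 0.0111
finger_force: 30.0
[-0.49  0.49  0.89  0.    1.75 -0.39]
```

View pics/side2.png

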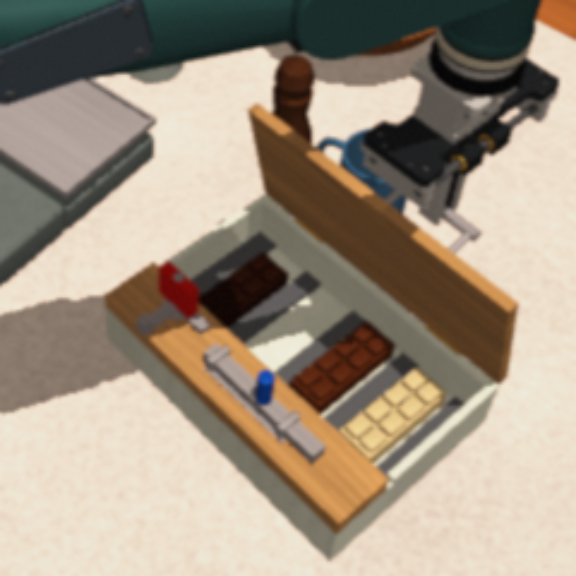

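The lid is at about 75°. There are three bars: dark at (240,290), milk at (343,367) and white at (392,415).

```bash
python3 -m crank '[[1,[0,0.0182,0.002],[0,0,0]],[1,[0,0.0178,0.0055],[0,0,0]],[1,[0,0.009,0.004],[0,0,0]],[1,[0,0,0],[0,0,0]],[0.7,[0,0,0],[0,0,0]],[0.6,[0,0,0],[0,0,0]],[0.6,[0,0,0],[0,0,0]]]';  python3 g.py .63 -.285 .25 84.9; python3 -m crank '[[0.6,[0,0,-0.03],[0,0,0]],[0.6,[0,0,-0.04],[0,0,0]],[0.6,[0,0,0],[0,0,0]]]';  python3 g.py .61 -.265 .25 84.9;
```

```text
time: 16.2
tool_pos: [0.7074, -0.292, 0.1777]
ee_rot: [-3.14, -0.001, 1.477]
wrist_force: [-0.9, 0.8, 0.1]
width: 0.0322
finger_force: 0.0
shift [-0.0002 -0.0778 -0.0721] turn [-0.09 -0.04 -0.25] after-turn shift [ 0.0001 -0.0777 -0.0723] t 16.2 q [-0.47  0.6   0.76 -0.    1.78 -0.37]
time: 16.5
tool_pos: [0.7092, -0.2929, 0.2564]
ee_rot: [3.131, 0.004, 1.477]
wrist_force: [-0.3, -0.3, 1.5]
width: 0.0377
finger_force: 0.0
shift [ 0.0185 -0.1015  0.0052] turn [ 0.63  0.24 -0.25] after-turn shift [ 0.019  -0.1013  0.0064] t 16.5 q [-0.47  0.61  0.59  0.    1.93 -0.37]
```

```bash
python3 -m crank '[[1,[0.006,-0.034,0],[0,0,0]],[1,[0.006,-0.034,0],[0,0,0]],[1,[0.006,-0.034,0],[0,0,0]],[1,[0,0,0],[0,0,-8.5]],[1,[0,0,0],[0,0,-8.5]],[1,[0,0,0],[0,0,-8.5]],[1,[0,0,0],[0,0,-8.5]],[1,[0,0,0],[0,0,-8.5]]]'; python3 -m crank '[[1,[0,0,0],[0,0,-8.5]],[1,[0,0,0],[0,0,-8.5]],[1,[0,0,0],[0,0,-8.5]],[1,[0,0,0],[0,0,-8.5]],[1,[0,0,0],[0,0,-8.5]],[1,[0,0,0.045],[0,0,-5]],[1,[0,0,0.045],[0,0,0]],[1,[0,0,0],[0,0,0]]]';python3 g.py .7 -.265 .16 174.9
```

```text
time: 17.3
tool_pos: [0.6074, -0.2645, 0.2474]
ee_rot: [-3.141, -0.001, 2.225]
wrist_force: [-0.6, 0.2, -0.4]
width: 0.0003
finger_force: 0.0
time: 18.1
tool_pos: [0.6022, -0.2616, 0.1471]
ee_rot: [3.133, -0.019, 3.048]
wrist_force: [-0.6, 0.3, -1.7]
width: 0.0009
finger_force: 0.0
shift [-0.0974  0.0059 -0.0148] turn [ 0.48 -1.09 -0.25] after-turn shift [-0.0977  0.0053 -0.0129] t 18.1 q [-0.5   0.36  1.16  0.    1.64 -1.97]
```

```bash
python3 -m crank '[[1,[-0.018,0,0],[0,0,0]],[1,[-0.018,0,0],[0,0,0]],[1,[-0.014,0,0],[0,0,0]],[1,[-0.014,0,0],[0,0,0]],[1,[-0.012,0,0],[0,0,0]],[1,[-0.012,0,0],[0,0,0]],[1,[-0.01,0,0],[0,0,0]],[1,[0,0,0],[0,0,0]]]'; python3 -m crank '[[1,[0.02,0,0],[0,0,0]],[0.3,[0.04,0,-0.03],[0,0,0]],[0.3,[0.04,0,-0.03],[0,0,0]],[0.3,[0.04,0,-0.03],[0,0,0]],[0.3,[0.04,0,0],[0,0,0]],[0.3,[0.04,0,0],[0,0,0]]]'
cat > m2.py <<'E'
from h import *
import sys
x=np.array([.9960,-.0889]); y=np.array([.0889,.996]); o=np.array([.5316,-.236])
f=sys.argv[1] if len(sys.argv)>1 else None
for n in('top','side'):
    s=snap(n,n+f+'.png' if f else None); W=cloud(s); I=s['color'].astype(int)
    d=W[...,:2]-o; bx=d@x; by=d@y; z=W[...,2]
    ins=(bx>-.02)&(bx<.112)&(abs(by)<.146)&(z>.025)&(z<.06)
    lab=cv2.connectedComponentsWithStats(ins.astype(np.uint8))
    for i in range(1,lab[0]):
        if lab[2][i,4]<60: continue
        m=lab[1]==i; p=np.stack([bx[m],by[m]],-1)*1000
        top=np.percentile(z[m],90)
        mm=m&(z>top-.008); p=np.stack([bx[mm],by[mm]],-1)*1000
        (c,sz,a)=cv2.minAreaRect(p.astype(np.float32)); c=np.array(c)/1000
        print(n,mm.sum(),'box',np.round(c*1000,1),np.round(sz,1),round(a,1),'ztop',np.percentile(z[mm],[10,50,90]).round(4),'world',(o+c[0]*x+c[1]*y).round(4),'rgb',I[mm].mean(0).round())
    m=(abs(by)<.14)&(bx>.08)&(bx<.3)&(z>.085)&(z<.25)
    if n=='side': 
        p=np.stack([bx[m],z[m]],-1); print('lid pts',len(p), [ (zz,round(float(np.percentile(p[abs(p[:,1]-zz)<.004,0],5)),4)) for zz in(.1,.12,.14,.16,.18)])
E
python3 m2.py 3
```

```text
time: 18.9
tool_pos: [0.7067, -0.2741, 0.16]
ee_rot: [-3.141, 0.002, 3.049]
wrist_force: [-0.0, -0.2, 0.4]
width: 0.001
finger_force: 0.2
time: 19.5
tool_pos: [0.4857, -0.2537, 0.2524]
ee_rot: [-3.138, 0.007, 3.048]
wrist_force: [0.0, 0.4, 0.2]
width: 0.0376
finger_force: 0.0
top 210 box [ 73.7 -32.2] [60.4 36.1] 3.0 ztop [0.0336 0.0372 0.0408] world [ 0.6022 -0.2746] rgb [81. 44. 23.]
top 446 box [33.7 99.1] [ 38.6 105.4] 89.0 ztop [0.0333 0.0371 0.0403] world [ 0.574  -0.1403] rgb [34. 18. 13.]
top 119 box [ 76.3 -89.8] [26.  52.8] 70.0 ztop [0.0328 0.0371 0.0398] world [ 0.5996 -0.3322] rgb [150. 141.  97.]
side 449 box [35.4 98.2] [39.8 98.8] 86.8 ztop [0.0335 0.0373 0.0398] world [ 0.5756 -0.1414] rgb [30. 15. 10.]
side 575 box [ 47.6 -32.8] [ 39.2 108.7] 89.7 ztop [0.0334 0.0371 0.0397] world [ 0.5761 -0.2729] rgb [80. 36. 18.]
side 617 box [  44.3 -102.1] [ 39.1 111.3] 89.3 ztop [0.0331 0.037  0.0396] world [ 0.5667 -0.3416] rgb [207. 176. 120.]
lid pts 4479 [(0.1, 0.143), (0.12, 0.1574), (0.14, 0.17), (0.16, 0.1833), (0.18, 0.1963)]
```

View pics/top3.png

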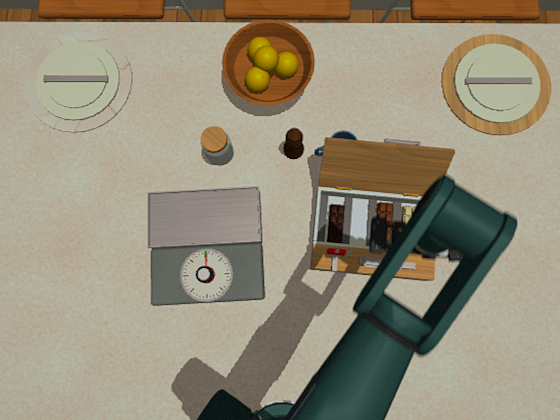

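Lid at about 124° (2.16 rad), fully back. I'll pick the dark bar (338,222 in the top view) first.

```bash
python3 g.py .575 -.141 .13 174.9
```

```text
shift [-0.0809  0.1203  0.1209] turn [-0.1   0.1  -0.38] after-turn shift [-0.0819  0.1196  0.1209] t 19.6 q [-0.59  0.07  1.3  -0.    1.77 -2.06]
```

```bash
python3 -m crank '[[0.4,[-0.0205,0.03,0.012],[0,0,0]],[0.4,[-0.0205,0.03,0.012],[0,0,0]],[0.4,[-0.0205,0.03,0.012],[0,0,0]],[0.4,[-0.0205,0.03,0.012],[0,0,0]],[0.4,[0,0,0.035],[0,0,0]],[0.4,[0,0,0.035],[0,0,0]],[0.4,[0,0,0],[0,0,0]],[0.4,[0,0,0],[0,0,0]]]'; python3 g.py .575 -.141 .018 174.9; python3 m2.py
```

```text
time: 20.4
tool_pos: [0.5801, -0.1415, 0.1311]
ee_rot: [3.141, 0.0, 3.048]
wrist_force: [0.4, -0.1, 0.7]
width: 0.0566
finger_force: 0.0
shift [0.0052 0.     0.1131] turn [ 0.01  0.03 -0.24] after-turn shift [5.100e-03 1.000e-04 1.131e-01] t 20.4 q [-0.33  0.22  1.37  0.    1.55 -1.81]
top 476 box [  45.8 -100.5] [ 39.3 109.1] 89.0 ztop [0.0332 0.037  0.0403] world [ 0.5683 -0.3401] rgb [159. 152. 105.]
top 307 box [15.5 99.4] [38.8 70.4] 89.3 ztop [0.0331 0.0368 0.0398] world [ 0.5559 -0.1383] rgb [32. 17. 12.]
top 66 box [ 25.  -43.4] [56.7 16.1] 0.1 ztop [0.0326 0.0369 0.0396] world [ 0.5526 -0.2814] rgb [87. 52. 31.]
side 449 box [34.5 97.5] [39.2 98.5] 88.6 ztop [0.0336 0.0374 0.0401] world [ 0.5746 -0.142 ] rgb [25. 13.  8.]
side 553 box [ 48.5 -32.9] [105.7  40.3] 0.2 ztop [0.0337 0.0372 0.0402] world [ 0.577  -0.2731] rgb [75. 33. 17.]
side 605 box [  44.9 -102.1] [ 38.7 110.4] 87.7 ztop [0.0335 0.0373 0.0402] world [ 0.5673 -0.3417] rgb [198. 167. 113.]
lid pts 5621 [(0.1, 0.1435), (0.12, 0.1568), (0.14, 0.1704), (0.16, 0.1832), (0.18, 0.1956)]
```

```bash
python3 -m crank '[[0.4,[0.005,0,0.04],[0,0,0]],[0.4,[0,0,0.035],[0,0,0]],[0.4,[0,0,0.025],[0,0,0]],[0.4,[0,0,0.013],[0,0,0]],[0.4,[0,0,0],[0,0,0]],[0.4,[0,0,0],[0,0,0]]]'; python3 -m crank '[[0.6,[0,0,0],[0,0,0]],[1,[0,0,0],[0,0,0]],[1,[0,0,0],[0,0,0]],[1,[0,0,0],[0,0,0]]]'
```

```text
time: 21.1
tool_pos: [0.5761, -0.1417, 0.0197]
ee_rot: [-3.141, 0.004, 3.048]
wrist_force: [0.0, 0.3, -0.5]
width: 0.0562
finger_force: 0.0
time: 21.5
tool_pos: [0.5757, -0.1406, 0.0192]
ee_rot: [3.141, 0.003, 3.049]
wrist_force: [-0.6, 3.2, 5.1]
width: 0.0397
finger_force: 30.0
```

```bash
python3 -m crank '[[1,[0,0,-0.02],[0,0,0]],[1,[0,0,-0.03],[0,0,0]],[1,[0,0,-0.04],[0,0,0]],[1,[0,0,-0.03],[0,0,0]],[1,[0,0,0],[0,0,-4.5]],[1,[0,0,0],[0,0,-4.5]],[1,[0,0,0],[0,0,0]]]'; python3 g.py .578 .311 .135 183.8
```

```text
time: 22.2
tool_pos: [0.574, -0.1413, 0.1367]
ee_rot: [-3.141, -0.001, -3.078]
wrist_force: [-0.4, -0.4, -2.3]
width: 0.0397
finger_force: 30.0
shift [-0.0327  0.4511  0.0016] turn [-0.01 -0.07 -0.15] after-turn shift [-0.0339  0.451   0.0017] t 22.2 q [-0.34  0.2   1.38 -0.    1.56 -1.97]
```

```bash
python3 -m crank '[[1,[-0.0033,0.045,0],[0,0,0]],[1,[-0.0033,0.045,0],[0,0,0]],[1,[-0.0033,0.045,0],[0,0,0]],[1,[-0.0033,0.045,0],[0,0,0]],[1,[-0.0033,0.045,0],[0,0,0]],[1,[-0.0033,0.045,0],[0,0,0]],[1,[-0.0033,0.045,0],[0,0,0]],[1,[-0.0033,0.045,0],[0,0,0]]]'; python3 -m crank '[[1,[-0.0033,0.045,0],[0,0,0]],[1,[-0.0033,0.045,0],[0,0,0]],[1,[0,0,0],[0,0,0]],[1,[0,0,0],[0,0,0]]]'; python3 g.py .578 .311 .072 183.8
```

```text
time: 23.0
tool_pos: [0.5772, 0.2214, 0.1363]
ee_rot: [-3.141, -0.001, -3.08]
wrist_force: [0.2, -0.3, -1.6]
width: 0.0399
finger_force: 30.0
time: 23.4
tool_pos: [0.578, 0.3106, 0.1359]
ee_rot: [-3.14, -0.002, -3.077]
wrist_force: [-0.1, -0.5, -1.5]
width: 0.04
finger_force: 30.0
shift [-0.0001  0.0005  0.0639] turn [-0.11 -0.11 -0.09] after-turn shift [-0.      0.0004  0.0639] t 23.4 q [ 0.41  0.35  1.2  -0.    1.6  -1.23]
```

```bash
python3 -m crank '[[1,[0,0,0.03],[0,0,0]],[1,[0,0,0.022],[0,0,0]],[1,[0,0,0.008],[0,0,0]],[1,[0,0,0.003],[0,0,0]],[1,[0,0,0],[0,0,0]],[1,[0,0,0],[0,0,0]]]'; python3 -m crank '[[0.5,[0,0,0],[0,0,0]],[0.4,[0,0,0],[0,0,0]],[0.4,[0,0,0],[0,0,0]],[0.4,[0,0,-0.03],[0,0,0]],[0.4,[0,0,-0.04],[0,0,0]],[0.4,[0,0,0],[0,0,0]]]'; python3 m2.py; python3 g.py .5765 -.273 .14 174.9
```

```text
time: 24.0
tool_pos: [0.5798, 0.31, 0.0761]
ee_rot: [3.141, 0.003, -3.078]
wrist_force: [-0.6, 0.2, -0.8]
width: 0.0399
finger_force: 30.0
time: 24.6
tool_pos: [0.5821, 0.3117, 0.1525]
ee_rot: [3.137, 0.013, -3.078]
wrist_force: [0.0, 0.5, -0.2]
width: 0.0563
finger_force: 0.0
top 466 box [ 49.9 -31.4] [108.2  38. ] 0.7 ztop [0.033  0.0367 0.0399] world [ 0.5785 -0.2717] rgb [87. 47. 24.]
top 470 box [  45.5 -100.8] [ 39.  106.7] 88.9 ztop [0.0332 0.0369 0.0401] world [ 0.568  -0.3404] rgb [163. 155. 107.]
side 562 box [ 47.2 -34. ] [ 40.1 106.3] 88.3 ztop [0.0332 0.0372 0.0399] world [ 0.5756 -0.274 ] rgb [58. 25. 12.]
side 631 box [  44.1 -102.2] [ 39.5 109.9] 88.3 ztop [0.033  0.0371 0.0396] world [ 0.5665 -0.3417] rgb [162. 135.  89.]
lid pts 6095 [(0.1, 0.1431), (0.12, 0.1572), (0.14, 0.1705), (0.16, 0.1832), (0.18, 0.1961)]
shift [ 0.0405 -0.5823  0.0054] turn [0.1  0.22 8.77] after-turn shift [-0.0488 -0.5816  0.0065] t 24.7 q [ 0.41  0.34  1.19  0.    1.61 -1.23]
```

```bash
python3 -m crank '[[0.4,[0,0,0],[0,0,4.4]],[0.4,[0,0,0],[0,0,4.4]],[0.4,[-0.0038,-0.0448,0],[0,0,0]],[0.4,[-0.0038,-0.0448,0],[0,0,0]],[0.4,[-0.0038,-0.0448,0],[0,0,0]],[0.4,[-0.0038,-0.0448,0],[0,0,0]],[0.4,[-0.0038,-0.0448,0],[0,0,0]],[0.4,[-0.0038,-0.0448,0],[0,0,0]]]'; python3 -m crank '[[0.4,[-0.0038,-0.0448,0],[0,0,0]],[0.4,[-0.0038,-0.0448,0],[0,0,0]],[0.4,[-0.0038,-0.0448,0],[0,0,0]],[0.4,[-0.0038,-0.0448,0],[0,0,0]],[0.4,[-0.0038,-0.0448,0],[0,0,0]],[0.4,[-0.0038,-0.0448,0],[0,0,0]],[0.4,[-0.0038,-0.0448,0],[0,0,0]],[0.4,[0,0,0],[0,0,0]]]';  python3 g.py .577 -.273 .018 174.9
```

```text
time: 25.5
tool_pos: [0.5759, 0.0388, 0.1422]
ee_rot: [-3.141, -0.003, 3.052]
wrist_force: [0.2, -0.6, -0.5]
width: 0.0563
finger_force: 0.0
time: 26.3
tool_pos: [0.5737, -0.2795, 0.1412]
ee_rot: [-3.141, -0.004, 3.045]
wrist_force: [0.2, 1.2, -0.1]
width: 0.0565
finger_force: 0.0
shift [-0.0031  0.0068  0.1232] turn [-0.03 -0.23 -0.42] after-turn shift [-0.0027  0.0067  0.1232] t 26.3 q [-0.54  0.31  1.24 -0.    1.6  -2.02]
```

```bash
python3 -m crank '[[0.4,[-0.0025,0.0065,0],[0,0,0]],[0.4,[0,0,0.045],[0,0,0]],[0.4,[0,0,0.035],[0,0,0]],[0.4,[0,0,0],[0,0,0]],[0.4,[0,0,0],[0,0,0]]]'; python3 g.py .577 -.273 .018 174.9
```

```text
time: 26.8
tool_pos: [0.5786, -0.2659, 0.0637]
ee_rot: [3.14, -0.002, 3.054]
wrist_force: [0.7, 0.5, 0.2]
width: 0.0563
finger_force: 0.0
shift [ 0.0009 -0.0072  0.0457] turn [ 0.09 -0.12  0.08] after-turn shift [ 0.001  -0.0072  0.0457] t 26.8 q [-0.52  0.34  1.35  0.    1.45 -2.  ]
```

```bash
python3 -m crank '[[0.4,[0.001,-0.007,0],[0,0,0]],[0.4,[0,0,0.025],[0,0,0]],[0.4,[0,0,0.019],[0,0,0]],[0.4,[0,0,0],[0,0,0]],[0.4,[0,0,0],[0,0,0]],[1,[0,0,0],[0,0,0]],[1,[0,0,0],[0,0,0]],[1,[0,0,0],[0,0,0]]]'; python3 -m crank '[[1,[0,0,0],[0,0,0]],[1,[0,0,-0.02],[0,0,0]],[1,[0,0,-0.03],[0,0,0]],[1,[0,0,-0.04],[0,0,0]],[1,[0,0,-0.03],[0,0,0]],[1,[0,0,0],[0,0,-4.4]],[1,[0,0,0],[0,0,-4.4]],[1,[0,0,0],[0,0,0]]]'; python3 g.py .5836 .216 .135 183.8
```

```text
time: 27.6
tool_pos: [0.5783, -0.2751, 0.0223]
ee_rot: [-3.141, 0.003, 3.052]
wrist_force: [-0.2, 0.5, 4.0]
width: 0.0398
finger_force: 30.0
time: 28.4
tool_pos: [0.5768, -0.275, 0.1398]
ee_rot: [3.141, -0.001, -3.078]
wrist_force: [0.5, -0.3, -2.2]
width: 0.0396
finger_force: 30.0
shift [-0.038   0.4896  0.0049] turn [ 0.02 -0.06 -0.16] after-turn shift [-0.0393  0.4895  0.0048] t 28.4 q [-0.53  0.31  1.24 -0.    1.59 -2.17]
```

```bash
python3 -m crank '[[1,[-0.0035,0.0445,0],[0,0,0]],[1,[-0.0035,0.0445,0],[0,0,0]],[1,[-0.0035,0.0445,0],[0,0,0]],[1,[-0.0035,0.0445,0],[0,0,0]],[1,[-0.0035,0.0445,0],[0,0,0]],[1,[-0.0035,0.0445,0],[0,0,0]],[1,[-0.0035,0.0445,0],[0,0,0]],[1,[-0.0035,0.0445,0],[0,0,0]]]'; python3 -m crank '[[1,[-0.0035,0.0445,0],[0,0,0]],[1,[-0.0035,0.0445,0],[0,0,0]],[1,[-0.0035,0.0445,0],[0,0,0]],[1,[0,0,0],[0,0,0]],[1,[0,0,0],[0,0,0]],[1,[0,0,0],[0,0,0]]]'; python3 g.py .5836 .216 .0755 183.8
```

```text
time: 29.2
tool_pos: [0.5817, 0.0837, 0.1395]
ee_rot: [-3.141, -0.001, -3.08]
wrist_force: [0.2, 0.3, -1.4]
width: 0.0396
finger_force: 30.0
time: 29.8
tool_pos: [0.5842, 0.2149, 0.1397]
ee_rot: [-3.141, -0.001, -3.079]
wrist_force: [0.5, 0.4, -2.3]
width: 0.0397
finger_force: 30.0
shift [0.0004 0.0012 0.0642] turn [-0.06 -0.07 -0.23] after-turn shift [0.0005 0.0012 0.0642] t 29.8 q [ 0.26  0.27  1.29 -0.    1.58 -1.37]
```

```bash
python3 -m crank '[[1,[0,0.001,0.03],[0,0,0]],[1,[0,0,0.022],[0,0,0]],[1,[0,0,0.01],[0,0,0]],[1,[0,0,0.004],[0,0,0]],[1,[0,0,0],[0,0,0]],[1,[0,0,0],[0,0,0]]]'; python3 -m crank '[[0.5,[0,0,0],[0,0,0]],[0.4,[0,0,0],[0,0,0]],[0.4,[0,0,0],[0,0,0]],[0.4,[0,0,-0.03],[0,0,0]],[0.4,[0,0,-0.04],[0,0,0]],[0.4,[0,0,0],[0,0,0]],[0.4,[0,0,0],[0,0,4.4]],[0.4,[0,0,0],[0,0,4.4]]]'; python3 m2.py; python3 g.py .567 -.341 .14 174.9
```

```text
time: 30.4
tool_pos: [0.5853, 0.2168, 0.0759]
ee_rot: [3.141, 0.003, -3.078]
wrist_force: [-0.7, 0.3, -0.5]
width: 0.0397
finger_force: 30.0
time: 31.2
tool_pos: [0.5844, 0.2172, 0.1446]
ee_rot: [3.141, 0.001, 3.049]
wrist_force: [-0.4, 0.4, -0.1]
width: 0.0565
finger_force: 0.0
top 478 box [  45.9 -100.9] [ 39.  108.7] 88.6 ztop [0.0332 0.0369 0.0402] world [ 0.5684 -0.3406] rgb [160. 153. 106.]
side 610 box [  44.7 -102. ] [ 39.  108.6] 88.8 ztop [0.0333 0.0371 0.0401] world [ 0.5671 -0.3415] rgb [169. 140.  93.]
lid pts 6121 [(0.1, 0.1434), (0.12, 0.1563), (0.14, 0.1698), (0.16, 0.1832), (0.18, 0.1967)]
shift [-0.0327 -0.5574  0.004 ] turn [ 0.   -0.   -0.02] after-turn shift [-0.0325 -0.5574  0.0041] t 31.3 q [ 0.26  0.27  1.28  0.    1.59 -1.22]
```

```bash
python3 -m crank '[[0.4,[-0.0025,-0.043,0],[0,0,0]],[0.4,[-0.0025,-0.043,0],[0,0,0]],[0.4,[-0.0025,-0.043,0],[0,0,0]],[0.4,[-0.0025,-0.043,0],[0,0,0]],[0.4,[-0.0025,-0.043,0],[0,0,0]],[0.4,[-0.0025,-0.043,0],[0,0,0]],[0.4,[-0.0025,-0.043,0],[0,0,0]],[0.4,[-0.0025,-0.043,0],[0,0,0]]]'; python3 -m crank '[[0.4,[-0.0025,-0.043,0],[0,0,0]],[0.4,[-0.0025,-0.043,0],[0,0,0]],[0.4,[-0.0025,-0.043,0],[0,0,0]],[0.4,[-0.0025,-0.043,0],[0,0,0]],[0.4,[-0.0025,-0.041,0],[0,0,0]],[0.4,[0,0,0.04],[0,0,0]],[0.4,[0,0,0],[0,0,0]],[0.4,[0,0,0],[0,0,0]]]';  python3 g.py .5675 -.341 .02 174.9
```

```text
time: 32.1
tool_pos: [0.573, -0.1291, 0.1441]
ee_rot: [3.141, 0.0, 3.054]
wrist_force: [0.0, -0.2, -0.0]
width: 0.0563
finger_force: 0.0
time: 32.9
tool_pos: [0.5659, -0.3396, 0.1028]
ee_rot: [3.139, -0.003, 3.053]
wrist_force: [-0.1, 0.5, 0.5]
width: 0.0563
finger_force: 0.0
shift [-0.002  -0.0014  0.0828] turn [ 0.14 -0.19  0.03] after-turn shift [-0.0017 -0.0012  0.0828] t 32.9 q [-0.63  0.37  1.23  0.    1.54 -2.11]
```

```bash
python3 -m crank '[[0.4,[-0.001,-0.0015,0.035],[0,0,0]],[0.4,[0,0,0.03],[0,0,0]],[0.4,[0,0,0.018],[0,0,0]],[0.4,[0,0,0],[0,0,0]],[0.4,[0,0,0],[0,0,0]],[1,[0,0,0],[0,0,0]],[1,[0,0,0],[0,0,0]],[1,[0,0,0],[0,0,0]]]'; python3 -m crank '[[1,[0,0,0],[0,0,0]],[1,[0,0,-0.02],[0,0,0]],[1,[0,0,-0.03],[0,0,0]],[1,[0,0,-0.04],[0,0,0]],[1,[0,0,-0.03],[0,0,0]],[1,[0,0,0],[0,0,-4.4]],[1,[0,0,0],[0,0,-4.4]],[1,[0,0,0],[0,0,0]]]'; python3 g.py .589 .121 .135 183.8
```

```text
time: 33.7
tool_pos: [0.5688, -0.3426, 0.0236]
ee_rot: [-3.14, 0.003, 3.052]
wrist_force: [-0.4, 1.1, 4.0]
width: 0.0395
finger_force: 30.0
time: 34.5
tool_pos: [0.5673, -0.3423, 0.1408]
ee_rot: [3.141, -0.001, -3.078]
wrist_force: [-0.2, -0.1, -2.1]
width: 0.0397
finger_force: 30.0
shift [-0.0511  0.4609  0.006 ] turn [ 0.03 -0.05 -0.16] after-turn shift [-0.0524  0.4608  0.0058] t 34.5 q [-0.63  0.36  1.18 -0.    1.61 -2.26]
```

```bash
python3 -m crank '[[1,[-0.0047,0.042,0],[0,0,0]],[1,[-0.0047,0.042,0],[0,0,0]],[1,[-0.0047,0.042,0],[0,0,0]],[1,[-0.0047,0.042,0],[0,0,0]],[1,[-0.0047,0.042,0],[0,0,0]],[1,[-0.0047,0.042,0],[0,0,0]],[1,[-0.0047,0.042,0],[0,0,0]],[1,[-0.0047,0.042,0],[0,0,0]]]'; python3 -m crank '[[1,[-0.0047,0.042,0],[0,0,0]],[1,[-0.0047,0.042,0],[0,0,0]],[1,[-0.0047,0.041,0],[0,0,0]],[1,[0,0,0],[0,0,0]],[1,[0,0,0],[0,0,0]],[1,[0,0,0],[0,0,0]]]'; python3 g.py .589 .121 .0755 183.8
```

```text
time: 35.3
tool_pos: [0.5831, -0.003, 0.1406]
ee_rot: [3.141, -0.001, -3.08]
wrist_force: [0.1, -0.1, -2.2]
width: 0.0395
finger_force: 30.0
time: 35.9
tool_pos: [0.5896, 0.1201, 0.1408]
ee_rot: [-3.141, -0.001, -3.079]
wrist_force: [0.1, 0.5, -2.1]
width: 0.0398
finger_force: 30.0
shift [0.0004 0.001  0.0653] turn [-0.04 -0.06 -0.23] after-turn shift [0.0005 0.0009 0.0653] t 35.9 q [ 0.11  0.22  1.34 -0.    1.58 -1.53]
```

```bash
python3 -m crank '[[1,[0,0.001,0.03],[0,0,0]],[1,[0,0,0.022],[0,0,0]],[1,[0,0,0.01],[0,0,0]],[1,[0,0,0.004],[0,0,0]],[1,[0,0,0],[0,0,0]],[1,[0,0,0],[0,0,0]]]'; python3 -m crank '[[0.5,[0,0,0],[0,0,0]],[0.4,[0,0,0],[0,0,0]],[0.4,[0,0,0],[0,0,0]],[0.4,[0,0,-0.03],[0,0,0]],[0.4,[0,0,-0.045],[0,0,0]],[0.4,[0,0,-0.045],[0,0,0]],[0.4,[0,-0.04,-0.03],[0,0,0]],[0.4,[0,-0.04,-0.01],[0,0,0]]]'; python3 -m crank '[[1,[0,-0.045,0],[0,0,0]],[1,[0,-0.045,0],[0,0,0]],[1,[0,-0.03,0],[0,0,0]],[1,[0,0,0],[0,0,0]]]'
python3 m2.py 4; python3 -c "
import cv2;a=cv2.imread('pics/top4.png');cv2.imwrite('pics/top4c.png',cv2.resize(a[120:320,130:460],None,fx=2.4,fy=2.4,interpolation=cv2.INTER_CUBIC))"
```

```text
time: 36.5
tool_pos: [0.5907, 0.1218, 0.0768]
ee_rot: [3.141, 0.002, -3.078]
wrist_force: [0.8, 0.1, -1.7]
width: 0.0397
finger_force: 30.0
time: 37.3
tool_pos: [0.5966, 0.0424, 0.2415]
ee_rot: [-3.141, 0.01, -3.075]
wrist_force: [0.7, 0.3, -0.5]
width: 0.0563
finger_force: 0.0
time: 37.7
tool_pos: [0.6025, -0.0815, 0.2353]
ee_rot: [-3.14, 0.0, -3.083]
wrist_force: [-0.3, 0.2, -0.8]
width: 0.0282
finger_force: 0.0
lid pts 6103 [(0.1, 0.1435), (0.12, 0.1564), (0.14, 0.1702), (0.16, 0.1831), (0.18, 0.1965)]
```

View pics/top4c.png

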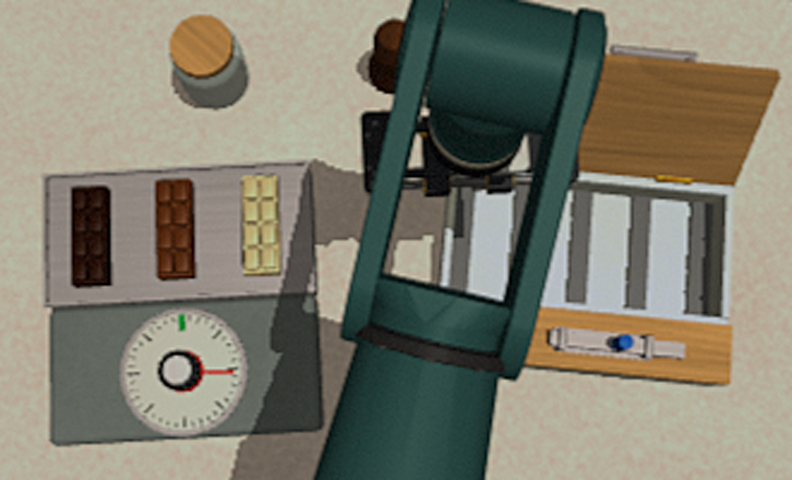

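View pics/side4.png

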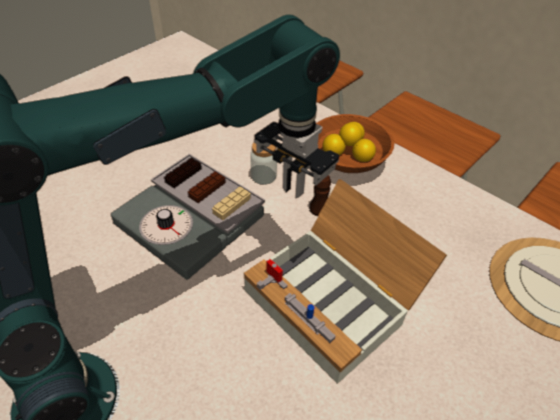

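All three bars lie apart on the tray at (90,235), (175,228) and (260,222). The box is empty and the green mark is still at the reference position (182,322). Next I close the lid by hooking its tip with the far finger of the open gripper.

```bash
python3 -m crank '[[0,[0,0,0],[0,0,8.5]],[0,[0,0,0],[0,0,8.5]],[0,[0,0,0],[0,0,8.5]],[0,[0,0,0],[0,0,8.5]],[0,[0,0,0],[0,0,8.5]],[0,[0,0,0],[0,0,8.5]],[0,[0,0,0],[0,0,8.5]],[0,[0,0,0],[0,0,8.5]]]'; python3 -m crank '[[0,[0,0,0],[0,0,8.5]],[0,[0,0,0],[0,0,8.5]],[0,[0,0,0],[0,0,8.5]],[0,[0,0,0],[0,0,5]],[0,[0,0,0],[0,0,0]]]'; python3 g.py .728 -.173 .23 84.9
```

```text
time: 38.6
tool_pos: [0.6026, -0.0752, 0.2358]
ee_rot: [3.141, -0.0, 2.015]
wrist_force: [0.8, 0.7, 0.1]
width: 0.0805
finger_force: 0.0
time: 39.1
tool_pos: [0.6026, -0.0755, 0.2357]
ee_rot: [3.141, -0.001, 1.489]
wrist_force: [-0.8, 0.6, 0.0]
width: 0.0935
finger_force: 0.0
shift [-0.087   0.1329  0.0057] turn [ 0.03 -0.03  0.43] after-turn shift [-0.086   0.1336  0.0057] t 39.1 q [-0.22  0.21  1.17  0.    1.76 -0.14]
```

```bash
python3 -m crank '[[0,[-0.021,0.032,0],[0,0,0]],[0,[-0.021,0.032,0],[0,0,0]],[0,[-0.022,0.033,0],[0,0,0]],[0,[-0.022,0.036,0],[0,0,0]],[0,[0,0,0],[0,0,0]],[0,[0,0,0],[0,0,0]]]'; python3 g.py .728 -.173 .165 84.9
```

```text
time: 39.7
tool_pos: [0.728, -0.1736, 0.2326]
ee_rot: [-3.138, -0.002, 1.488]
wrist_force: [-0.0, -0.4, -0.0]
width: 0.094
finger_force: 0.0
shift [0.0005 0.0002 0.0676] turn [-0.23 -0.09  0.38] after-turn shift [ 0.0006 -0.0001  0.0676] t 39.7 q [-0.31  0.57  0.71  0.    1.88 -0.23]
```

```bash
python3 -m crank '[[0,[0,0,0.03],[0,0,0]],[0,[0,0,0.03],[0,0,0]],[0,[0,0,0.005],[0,0,0]],[0,[0,0,0],[0,0,0]]]'; python3 -m crank '[[0,[0,-0.015,0],[0,0,0]],[0,[0,-0.015,0],[0,0,0]],[0,[0,-0.015,0],[0,0,0]],[0,[0,-0.015,0],[0,0,0]],[0,[0,0,0],[0,0,0]]]'; python3 - <<'E'
from h import *
s=snap('side'); I=s['color']; cv2.imwrite('pics/side5.png',cv2.resize(I[100:390,200:470,::-1],None,fx=2,fy=2))
E
```

```text
time: 40.1
tool_pos: [0.7266, -0.1728, 0.1709]
ee_rot: [-3.14, -0.001, 1.488]
wrist_force: [-0.7, -0.4, 0.2]
width: 0.0941
finger_force: 0.0
time: 40.6
tool_pos: [0.6701, -0.1692, 0.178]
ee_rot: [3.128, 0.002, 1.487]
wrist_force: [2.6, -0.7, 1.9]
width: 0.0939
finger_force: 1.4
```

View pics/side5.png

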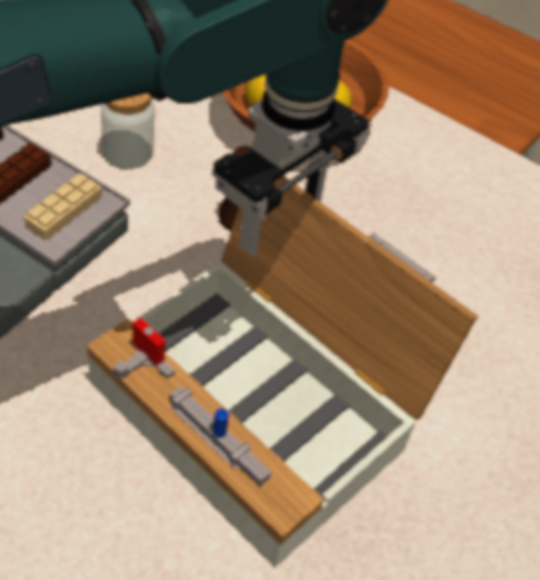

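The outer finger is behind the lid and pulling it upright. Continuing.

```bash
python3 -m crank '[[0,[0,-0.015,0],[0,0,0]],[0,[0,-0.015,0],[0,0,0]],[0,[0,-0.015,0],[0,0,0]],[0,[0,-0.015,0],[0,0,0]],[0,[0,-0.015,0],[0,0,0]],[0,[0,0,0],[0,0,0]]]'; python3 -m crank '[[0,[0,0,-0.04],[0,0,0]],[0,[0,0,-0.04],[0,0,0]],[0,[0,0.04,0],[0,0,0]],[1,[0,0.04,0],[0,0,0]],[1,[0,0.02,0],[0,0,0]],[1,[0,0,0],[0,0,0]],[1,[0,0,0],[0,0,0]]]';python3 m2.py 6;  python3 g.py .6 -.173 .165 84.9
```

```text
time: 41.25
tool_pos: [0.5925, -0.1628, 0.1715]
ee_rot: [-3.141, 0.0, 1.486]
wrist_force: [-0.7, 0.3, -0.2]
width: 0.0939
finger_force: 0.0
time: 41.95
tool_pos: [0.6927, -0.1713, 0.2491]
ee_rot: [-3.139, -0.0, 1.487]
wrist_force: [1.0, -0.2, 0.3]
width: 0.0659
finger_force: 0.0
lid pts 2577 [(0.1, 0.1097), (0.12, 0.1036), (0.14, 0.097), (0.16, 0.0904), (0.18, 0.0837)]
shift [-0.0094 -0.0916  0.0858] turn [-0.04 -0.    0.25] after-turn shift [-0.0098 -0.0916  0.0858] t 42.0 q [-0.32  0.47  0.81 -0.    1.87 -0.24]
```

View pics/side6.png

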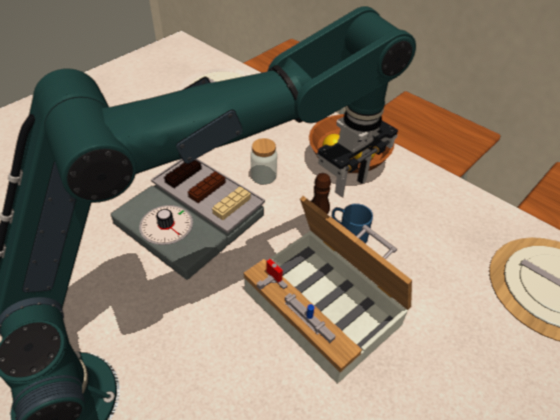

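```bash
python3 -m crank '[[1,[0,0,0.04],[0,0,0]],[1,[0,0,0.034],[0,0,0]],[1,[0,-0.022,0],[0,0,0]],[1,[0,-0.023,0],[0,0,0]],[1,[0,-0.014,0.0055],[0,0,0]],[1,[0,-0.014,0.0055],[0,0,0]],[1,[0,-0.012,0.009],[0,0,0]],[1,[0,-0.012,0.009],[0,0,0]]]'; python3 -m crank '[[1,[0,-0.0095,0.012],[0,0,0]],[1,[0,-0.0095,0.012],[0,0,0]],[1,[0,-0.006,0.014],[0,0,0]],[1,[0,-0.006,0.014],[0,0,0]],[1,[0,0,0],[0,0,0]]]'; python3 g.py .545 -.173 .0745 84.9
```

```text
time: 42.85
tool_pos: [0.5958, -0.1635, 0.1503]
ee_rot: [3.136, 0.001, 1.486]
wrist_force: [0.2, -0.1, 2.7]
width: 0.0009
finger_force: 1.2
time: 43.35
tool_pos: [0.5629, -0.1602, 0.0946]
ee_rot: [-3.139, -0.001, 1.486]
wrist_force: [1.1, -0.4, 0.2]
width: 0.0003
finger_force: 0.0
shift [-0.0143 -0.0167  0.0202] turn [-0.15 -0.03  0.23] after-turn shift [-0.0144 -0.0167  0.0201] t 43.4 q [-0.37  0.21  1.45 -0.    1.48 -0.29]
```

Now press the last few millimetres down, watching the force.

```bash
python3 -m crank '[[1,[0,-0.004,0.01],[0,0,0]],[1,[0,-0.001,0.01],[0,0,0]],[1,[0,0,0.002],[0,0,0]],[1,[0,0,0],[0,0,0]]]'; python3 -m crank '[[1,[0,0,0.001],[0,0,0]],[1,[0,0,0.001],[0,0,0]],[1,[0,0,0],[0,0,0]]]'
```

```text
time: 43.75
tool_pos: [0.5601, -0.1603, 0.0747]
ee_rot: [-3.141, 0.0, 1.486]
wrist_force: [-3.8, 0.8, 7.3]
width: 0.0004
finger_force: 3.6
time: 44.05
tool_pos: [0.5601, -0.1604, 0.0746]
ee_rot: [3.141, 0.001, 1.486]
wrist_force: [-5.7, 2.4, 14.6]
width: 0.0005
finger_force: 7.0
```

```bash
python3 -m crank '[[0.9,[0,0,-0.04],[0,0,0]],[0.7,[0,0,-0.045],[0,0,0]],[0.7,[0.011,-0.036,0],[0,0,0]],[0.7,[0.011,-0.036,0],[0,0,0]],[0.7,[0,0,0],[0,0,0]],[0.7,[0,0,0],[0,0,0]]]'; python3 g.py .4889 -.133 .093 84.9; python3 m2.py 7;python3 -c "
import cv2;a=cv2.imread('pics/side7.png');cv2.imwrite('pics/side7c.png',cv2.resize(a[200:380,200:440],None,fx=3,fy=3,interpolation=cv2.INTER_CUBIC))"
```

```text
time: 44.65
tool_pos: [0.4903, -0.1321, 0.1562]
ee_rot: [3.141, 0.0, 1.486]
wrist_force: [-0.3, -1.1, -0.0]
width: 0.0281
finger_force: 0.0
shift [-0.001  -0.0013  0.0632] turn [0.04 0.01 0.27] after-turn shift [-0.001  -0.0013  0.0632] t 44.6 q [-0.37  0.01  1.55  0.    1.58 -0.29]Traceback (most recent call last):
  File "m2.py", line 19, in <module>
    p=np.stack([bx[m],z[m]],-1); print('lid pts',len(p), [ (zz,round(float(np.percentile(p[abs(p[:,1]-zz)<.004,0],5)),4)) for zz in(.1,.12,.14,.16,.18)])
                                                                           ~~~~~~~~~~~~~^^^^^^^^^^^^^^^^^^^^^^^^^^^^
    return _quantile_unchecked(
        a, q, axis, out, overwrite_input, method, keepdims, weights)
    return _ureduce(a,
                    func=_quantile_ureduce_func,
    ...<5 lines>...
                    overwrite_input=overwrite_input,
                    method=method)
    r = func(a, **kwargs)
    result = _quantile(arr,
                       quantiles=q,
    ...<2 lines>...
                       out=out,
                       weights=wgt)
    slices_having_nans = np.isnan(arr[-1, ...])
                                  ~~~^^^^^^^^^
IndexError: index -1 is out of bounds for axis 0 with size 0
```

View pics/side7c.png

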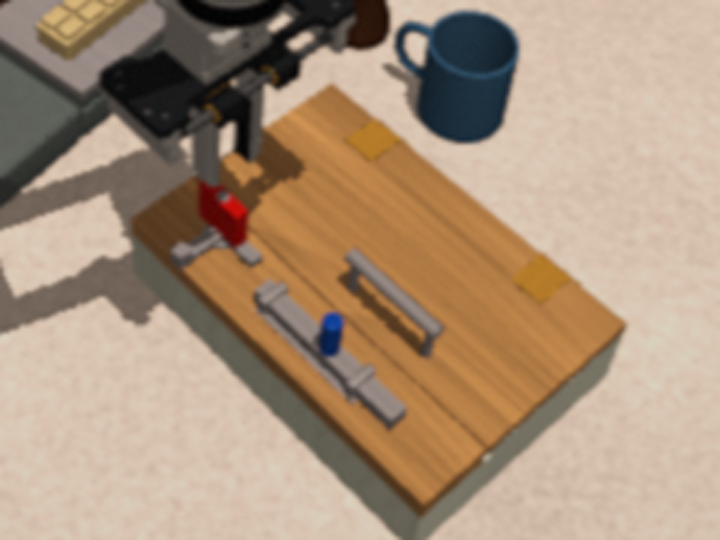

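The lid is flush. The latch grip (222,215) lies along the ledge, ready to be turned back.

```bash
python3 -m crank '[[0.7,[-0.001,-0.001,0.035],[0,0,0]],[0.7,[0,0,0.027],[0,0,0]],[0.7,[0,0,0],[0,0,0]],[0.7,[0,0,0],[0,0,0]],[1,[0,0,0],[0,0,0]],[1,[0,0,0],[0,0,0]],[1,[0,0,0],[0,0,0]]]'; python3 -m crank '[[1,[0,0,0],[0,0,-8]],[1,[0,0,0],[0,0,-8]],[1,[0,0,0],[0,0,-8]],[1,[0,0,0],[0,0,-8]],[1,[0,0,0],[0,0,-8]],[1,[0,0,0],[0,0,-8]],[1,[0,0,0],[0,0,-8]],[1,[0,0,0],[0,0,-8]]]'; python3 -m crank '[[1,[0,0,0],[0,0,-8]],[1,[0,0,0],[0,0,-8]],[1,[0,0,0],[0,0,-8]],[1,[0,0,0],[0,0,-2.5]],[1,[0,0,0],[0,0,0]]]';python3 g.py .4887 -.1328 .092 174.9
```

```text
time: 45.45
tool_pos: [0.4888, -0.1335, 0.0961]
ee_rot: [-3.14, 0.001, 1.486]
wrist_force: [-6.1, 0.1, 4.8]
width: 0.0117
finger_force: 30.0
time: 46.25
tool_pos: [0.4903, -0.1328, 0.0961]
ee_rot: [3.14, 0.002, 2.609]
wrist_force: [0.7, 2.3, 2.3]
width: 0.0117
finger_force: 30.0
time: 46.75
tool_pos: [0.4905, -0.1321, 0.0961]
ee_rot: [3.139, 0.003, 3.065]
wrist_force: [0.3, 4.9, 4.1]
width: 0.012
finger_force: 30.0
shift [ 0.0018 -0.0009  0.0041] turn [0.12 0.18 0.73] after-turn shift [ 0.0017 -0.0009  0.0041] t 46.8 q [-0.38  0.04  1.64  0.    1.46 -1.87]
```

Release, rise straight up, retreat and check.

```bash
python3 -m crank '[[0.7,[0,0,0],[0,0,0]],[0.7,[0,0,0],[0,0,0]],[0.7,[0,0,-0.04],[0,0,0]],[0.7,[0,0,-0.045],[0,0,0]],[0.7,[0,0,-0.045],[0,0,0]],[0.7,[0.045,0,0],[0,0,0]],[0.7,[0.045,0,0],[0,0,0]],[0.7,[0.045,0,0],[0,0,0]]]'; python3 -m crank '[[0.7,[0,0,0],[0,0,0]],[0.7,[0,0,0],[0,0,0]],[0.7,[0,0,0],[0,0,0]]]'; python3 m1.py b | head -2; python3 - <<'E'
from h import *
s=snap('top','top8.png'); a=s['color'][110:320,130:460,::-1]; cv2.imwrite('pics/top8c.png',cv2.resize(a,None,fx=2.4,fy=2.4,interpolation=cv2.INTER_CUBIC))
s=snap('side','side8.png')
E
```

```text
time: 47.55
tool_pos: [0.3535, -0.1234, 0.2243]
ee_rot: [-3.14, -0.0, 3.066]
wrist_force: [-0.9, -0.4, 0.8]
width: 0.0283
finger_force: 0.0
time: 47.85
tool_pos: [0.3556, -0.1234, 0.2244]
ee_rot: [-3.141, 0.001, 3.066]
wrist_force: [0.3, -0.6, 0.0]
width: 0.028
finger_force: 0.0
top needle 16 [ 0.     -0.0452] ang rel scale deg -93.74
top mark 17 [0.0542 0.003 ] ang rel scale deg -0.63
```

View pics/top8c.png

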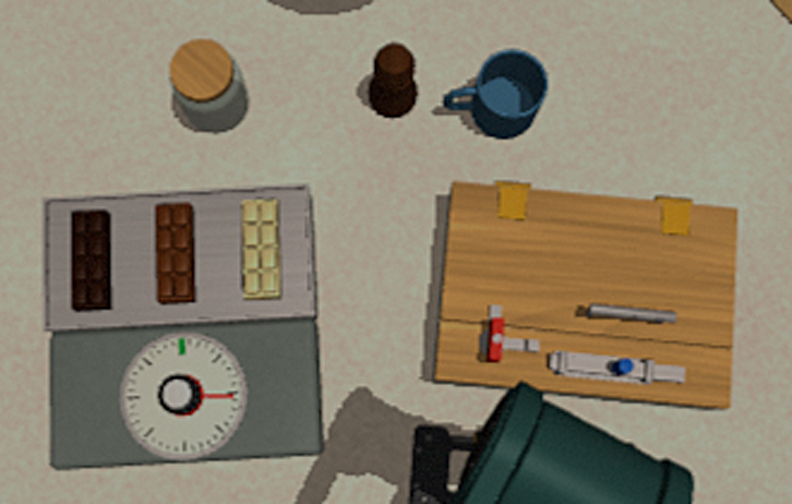

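View pics/side8.png

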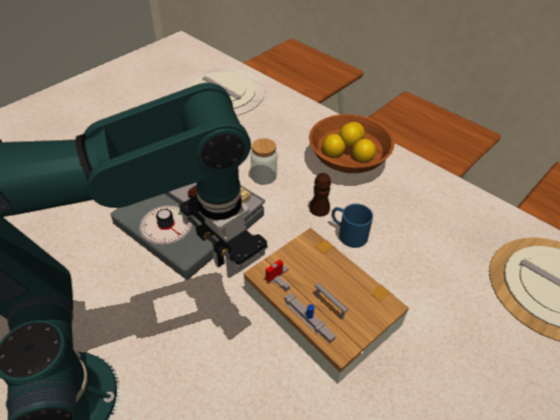

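The final pictures show the lid shut with the latch nose over it at (495,312), three bars apart on the tray, the green mark within 1° of zero, and the mill, mug and jar unmoved.

```bash
python3 -c "
from bench import robot; print(robot.close_job())"
```

```text
the job is handed in; nothing more can be done
None
```

The job is handed in at about 48 s: scale zeroed to within about 1°, all three bars lying apart on the tray, and the empty box shut with its latch turned back over the lid; the mill, mug and jar look unmoved. The hand-in gave no verdict.

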